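Lay out dismounted urn parts for the condition photograph

ROBOT

A 6-joint arm with a two-finger parallel gripper is mounted at the origin on the work surface. World frame = base frame: x ahead of the robot, y to its left, z up, the work surface at z = 0. Lengths are in m, angles in rad, forces in N, time in s.
With the tool pointing down it reaches from about 0.35 to 0.85 m from the base axis. Payload 8.1 kg.
Tool frame: the origin (TCP) lies on the centre line of the jaws, within the pads' length; the fingertips stand 11 mm ahead of it and the grasp point (between the pads) lies 8 mm behind it (robot.tips_ahead is the distance from the TCP to the fingertips, in m); z points along the fingers, y is the line along which they close (so a half turn about z gives the same grasp; the last joint's range is limited). The gripper opens to 85 mm and grips with 20 to 120 N. Pads are 22 mm wide; open, the fingers measure 114 mm over their backs; the gripper's body (76 mm by 85 mm) begins 54 mm behind the grasp point. The pads swing forward as they close: fully open they stand 13 mm farther back than shut.
Start: joints at [-1.333, 0.13, 1.488, -0, 1.523, -0.085], TCP at [0.19, -0.569, 0.242] pointing down, gripper open.
Joint ranges: [-2.96, 2.96], [-0.89, 2.26], [0.02, 2.5], [-1.34, 4.48], [0, 2.73], [-2.66, 2.66]. Speed limits (rad/s): [2.39, 2.39, 2.79, 3.14, 3.14, 3.14].

INTERFACE

Orientations are given as [roll, pitch, yaw] about the fixed x, y, z axes, in that order (R = Rz(yaw) Ry(pitch) Rx(roll)).
In Python, from bench import robot, viewer gives the robot as it stands. The module is installed in compiled form; this text tells all that it offers.
- The arm moves only by the shell command python3 -m crank 'ROWS' [FORCE]. ROWS is JSON, one flat list of numbers, 7 for each row, row after row: the shift along the world's x, y, z in m, then the turn, a rotation vector about the world's x, y, z in rad, then the closure in counts, from 0 (fully open) to 255 (shut). A call has 1 to 10 rows; each row shifts and turns the commanded pose from where the row before left it; what a row does not reach is not made up. A row lasts 1/10 s, in which the tool goes at most 50 mm and 8.59 degrees, less where a joint would pass 70% of its speed; a pose out of reach is approached as far as the arm can. A call is refused whole if a number of a shift passes 0.05 or a number of a turn 0.15, either way. A call with a gripper value outside its range is refused whole. The fingers move at their own pace and stop on an object; FORCE is the grip in N (left out, the last holds). Time passes only in rows, so rows that do not move let the fingers close. It gives the time, the measured TCP pose, the force, the opening and the grip force at its end, in the units of the state.
- robot.observe(): the state, without advancing time (a new reading comes with each control period).
- viewer.grab_frame(name): name is "side" or "top"; returns the picture (384x512x3 uint8, blue, green, red); there is no depth.
- viewer.camera_model(name): a dict with "fovy" (degrees; the focal length in pixels is half the picture's height over the tangent of half this angle, whatever the lens; pixels are square), "cx", "cy" (the principal point, pixels), "eye" and "attitude" of the camera in the world. Camera axes: x right, y down, z forward; pixel columns grow to the right and rows downward; lengths in m; the calibration is good to about 2 mm. A picture is of the moment at which its call begins. camera_model takes no time and is no camera call.
- robot.sign_off(): hands the job in; it is judged then, once.
The state is a dict: "time": time; "joint_positions": joint angles; "joint_velocities": joint speeds; "tau": joint torques, N m; "tcp_pos": TCP position; "tool_rot": TCP orientation; "contact_force": force on the tool from outside, world axes, zero at the start; "wrist_torque": the same for the moment, N m; "opening": opening from 0.0 (shut) to 1.0 (fully open); "gripper_force": force on a finger pad.
Only numpy, scipy, OpenCV 4.12 (cv2) and the standard library are available. Lean on these libraries where they do the work, as an engineer would, in place of code of your own. Each camera call takes 0.05 s, during which the arm holds its last target. There are 200 camera calls.

TASK

Lay out the bronze parts on the turntable for the condition photograph: stand the square pale-green plinth in the middle of the cork pad with the finial upright on the middle of its top, set the brass collar flat in the middle of the white pad, and stand the orange grey-scale block, stripes up, on the bare turntable midway between the plinth and the collar. Keep the blue pad empty for the urn's handle, and leave the wax jar and the red-lidded tin where they are.

Things in the scene. Friction and masses are not known exactly. Their poses are not given: they have to be found in the camera images.
- turntable: dark grey round photo turntable, 290 mm across, 20 mm thick, locked (it does not turn) and fixed on the teal bench; origin at the centre of its underside, z up, top 20 mm above the origin; its place and yaw change from start to start
- cork_pad: a flat round cork (tan, speckled) pad, 84 mm across and 4 mm thick, fixed on top of the turntable; origin at the centre of its underside, z up. The three pads' centres form an equilateral triangle of 160 mm side about the turntable's centre; which pad is at which corner changes
- white_pad: a flat round white ceramic pad, 84 mm across and 4 mm thick, fixed on top of the turntable; origin at the centre of its underside, z up. The three pads' centres form an equilateral triangle of 160 mm side about the turntable's centre; which pad is at which corner changes
- blue_pad: a flat round blue plastic pad, 84 mm across and 4 mm thick, fixed on top of the turntable; origin at the centre of its underside, z up. The three pads' centres form an equilateral triangle of 160 mm side about the turntable's centre; which pad is at which corner changes
- plinth: pale verdigris-green cast bronze plinth, loose, about 0.4 kg with a dark panel on each side: a foot 58 x 58 mm and 12 mm high, above it a block 46 x 46 mm from 12 mm up to its flat top at 44 mm; origin at the centre of its underside, z up, x and y square to its sides. Grip it across the 46 mm block
- finial: dark brown bronze finial, loose, upright, about 0.16 kg, 66 mm high, round about its z axis: flat foot 36 mm across and 7 mm high, neck 18 mm across, then a body 34 mm across with straight sides from 26 to 42 mm height between two brass lines, narrowing to a blunt tip; origin at the centre of its underside, z up
- collar: brass-coloured ring, loose, about 0.22 kg, 54 mm outside, 36 mm inside, 32 mm high, lying flat; origin at the centre of its underside, z up along the ring's axis
- scale_block: orange photographic grey-scale block, loose, about 0.06 kg, 46 mm (x) by 30 mm (y) by 30 mm high (z), with four stripes from white to black on its top; origin at the centre of its underside
- wax_jar: amber glass jar with black cap, 52 mm across, 75 mm high, loose, not part of the job; origin at the centre of its underside
- tin: aluminium tin with a red lid, 70 mm across, 34 mm high, loose, not part of the job; origin at the centre of its underside
Mind the look-alikes: they are no part of the job. Leave any pink or purple look-alike of the finial alone.

How it is judged:
By the outcome, as a careful person would: the job done as asked, in the order asked, and still so for the second after the job is handed in, with the robot touching nothing.
It also fails if it takes over 112 s, if anything falls off the work surface, if the arm or the gripper's body presses on something with over 40 N, if the wrist force passes 120 N, or if a joint passes its speed limit or range.

## Working session

There is one attempt and no reset: what is moved stays moved. The work goes in short steps, Python scripts to look and compute and a shell command to move; the robot and the scene stay as the last step left them, time stands still between calls to the robot, and variables do not carry over. Pictures are saved under pics/ and viewed, at most 14 in all, crops included, and the job is handed in when it is done.

```bash
mkdir -p pics; python3 - <<'E'
from bench import robot, viewer
import cv2,numpy as np
np.set_printoptions(precision=4,suppress=True)
for n in("top","side"):
    f=viewer.grab_frame(n); cv2.imwrite(f"pics/{n}0.png",f); np.save(f"{n}0.npy",f); print(viewer.camera_model(n))
s=robot.observe(); print(s["time"],s["tcp_pos"],s["tool_rot"],robot.tips_ahead)
E
```

```text
{'fovy': 54.4432602006233, 'cx': 251.3647091333946, 'cy': 192.3008058070313, 'eye': array([ 0.4626, -0.0113,  1.2244]), 'attitude': array([-3.0386, -0.0018, -1.545 ])}
{'fovy': 55.35922365727301, 'cx': 252.76681092935982, 'cy': 190.2861212698739, 'eye': array([ 0.3658, -0.7363,  0.7031]), 'attitude': array([-2.3106,  0.0033, -0.2715])}
0.1 [ 0.1902 -0.5686  0.2413] [-3.1399 -0.0001  0.3228] 0.011
```

View pics/top0.png

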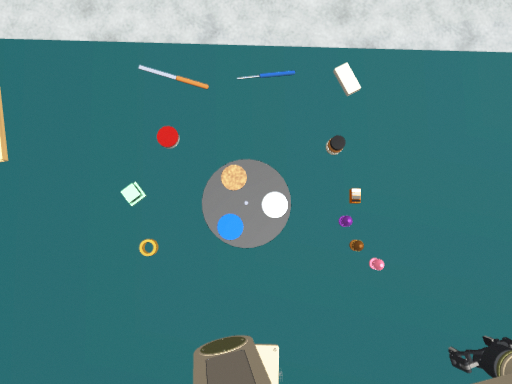

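View pics/side0.png

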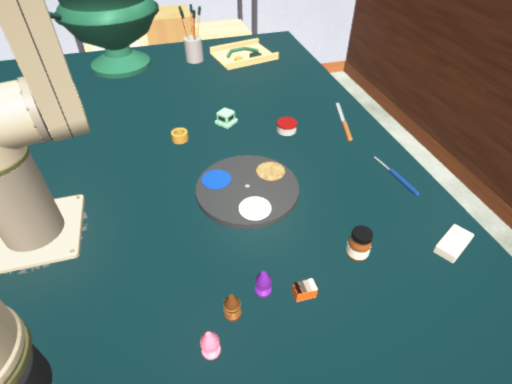

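```bash
cat > h.py <<'E'
import numpy as np, cv2
from scipy.spatial.transform import Rotation as R
from bench import robot, viewer
np.set_printoptions(precision=4,suppress=True)
def grab(n): return viewer.grab_frame(n)
def ray(n,p,z):
    """pixel(s) -> world point(s) on plane z"""
    c=viewer.camera_model(n); p=np.atleast_2d(np.asarray(p,float))
    f=192/np.tan(np.radians(c["fovy"]/2))
    d=np.c_[(p[:,0]-c["cx"])/f,(p[:,1]-c["cy"])/f,np.ones(len(p))]
    d=d@R.from_euler("xyz",c["attitude"]).as_matrix().T
    return c["eye"]+d*((z-c["eye"][2])/d[:,2])[:,None]
def mask(im,roi,lo,hi):
    """biggest blob in roi (x0,y0,x1,y1) by HSV range: centroid, area, contour (full-image pixels)"""
    x0,y0,x1,y1=roi; k=4
    c=cv2.resize(im[y0:y1,x0:x1],None,fx=k,fy=k,interpolation=cv2.INTER_CUBIC)
    m=cv2.inRange(cv2.cvtColor(c,cv2.COLOR_BGR2HSV),lo,hi)
    cs,_=cv2.findContours(m,cv2.RETR_EXTERNAL,cv2.CHAIN_APPROX_NONE)
    if not cs: return None
    q=max(cs,key=cv2.contourArea); M=cv2.moments(q)
    o=np.array([x0,y0]); t=lambda a:(np.asarray(a)+.5)/k-.5+o
    return t([M["m10"]/M["m00"],M["m01"]/M["m00"]]),M["m00"]/k/k,t(q[:,0,:].astype(float))
def crops(im,rois,size,name):
    cv2.imwrite(name,np.hstack([cv2.resize(im[b:d,a:c],size,interpolation=cv2.INTER_CUBIC) for a,b,c,d in rois]))
E
python3 - <<'E'
from h import *
t=np.load("top0.npy"); s=np.load("side0.npy")
a=[cv2.resize(t[y:y+h,x:x+w],(266,266),interpolation=cv2.INTER_CUBIC) for x,y,w,h in((115,175,40,40),(130,230,40,40),(335,175,40,40))]
b=[cv2.resize(s[y:y+h,x:x+w],(266,266),interpolation=cv2.INTER_CUBIC) for x,y,w,h in((205,95,45,45),(200,270,60,60),(275,265,60,60))]
cv2.imwrite("pics/crops0.png",np.vstack([np.hstack(a),np.hstack(b)]))
import sys
for n,im,r,lo,hi,z in[
 ("table","top",(190,150,300,255),(0,0,50),(180,60,110),.02),
 ("blue","top",(190,150,300,255),(100,150,100),(125,255,255),.024),
 ("white","top",(190,150,300,255),(0,0,170),(180,50,255),.024),
 ("cork","top",(190,150,300,255),(5,60,100),(25,255,255),.024),
 ("collar","top",(130,230,170,265),(15,100,60),(35,255,255),.032),
 ("plinth","top",(115,175,155,212),(50,10,120),(90,140,255),.03),
 ("finial","top",(345,235,370,255),(0,80,30),(25,255,255),.034),
 ("purple","top",(335,212,355,232),(130,80,50),(155,255,255),.034),
 ("block","top",(340,180,370,208),(0,0,80),(25,255,255),.03),
 ("tin","top",(150,120,190,150),(0,150,100),(180,255,255),.034),
 ("blueS","side",(180,140,310,230),(100,150,100),(125,255,255),.024),
 ("whiteS","side",(180,140,310,230),(0,0,170),(180,50,255),.024),
 ("corkS","side",(180,140,310,230),(5,60,100),(25,255,255),.024),
 ("finialS","side",(215,285,248,325),(0,80,30),(25,255,255),.034),
 ("collarS","side",(165,122,195,150),(15,100,60),(35,255,255),.016),
 ]:
    v=mask({"top":t,"side":s}[im],r,lo,hi)
    if v is None: print(n,None); continue
    w=ray(im,v[2],z)[:,:2].astype(np.float32)
    print(n,v[0],round(v[1]),ray(im,v[0],z)[0],"ext",np.ptp(w,axis=0),cv2.minEnclosingCircle(w),cv2.minAreaRect(w*1000))
E
```

```text
table [207.2269 224.4398] 0 [0.4796 0.1289 0.02  ] ext [0.004  0.0018] ((0.47935888171195984, 0.12923792004585266), 0.0022664747666567564) ((479.4673767089844, 128.86473083496094), (4.293593406677246, 1.360050082206726), 16.216644287109375)
blue [229.8258 226.4064] 519 [0.4751 0.0559 0.024 ] ext [0.0824 0.0819] ((0.47544997930526733, 0.0557449609041214), 0.041993170976638794) ((474.960693359375, 55.73296356201172), (82.14730072021484, 81.70742797851562), 1.6169867515563965)
white [274.3902 204.3482] 565 [ 0.5496 -0.0854  0.024 ] ext [0.0868 0.0865] ((0.5496149063110352, -0.08580902963876724), 0.04412827268242836) ((550.0460205078125, -85.03842163085938), (86.3915786743164, 86.33867645263672), 1.4825977087020874)
cork [233.4283 177.0874] 525 [0.6348 0.0492 0.024 ] ext [0.0847 0.0848] ((0.635126531124115, 0.0491812564432621), 0.043123796582221985) ((635.2301025390625, 49.44825744628906), (84.41045379638672, 84.46992492675781), 1.4985414743423462)
collar [148.282  247.0388] 249 [0.4034 0.3111 0.032 ] ext [0.0528 0.0587] ((0.4029841423034668, 0.31103524565696716), 0.03026007115840912) ((
[... 1817 characters left out ...]
] 449 [0.6349 0.0487 0.024 ] ext [0.0865 0.0908] ((0.6353870630264282, 0.04972841963171959), 0.045765385031700134) ((635.3023071289062, 49.614280700683594), (89.80729675292969, 85.50807189941406), 74.20114135742188)
finialS [231.8196 308.1002] 370 [ 0.4259 -0.3556  0.034 ] ext [0.0369 0.0598] ((0.42561882734298706, -0.3535556495189667), 0.030156435444951057) ((426.1650695800781, -353.63873291015625), (60.106624603271484, 33.921966552734375), 81.34710693359375)
collarS [179.2588 135.3871] 225 [0.4023 0.3179 0.016 ] ext [0.0547 0.0993] ((0.4046788811683655, 0.3191360533237457), 0.04978030174970627) ((401.7155456542969, 319.380859375), (99.33850860595703, 54.483436584472656), 85.45758819580078)
```

View pics/crops0.png

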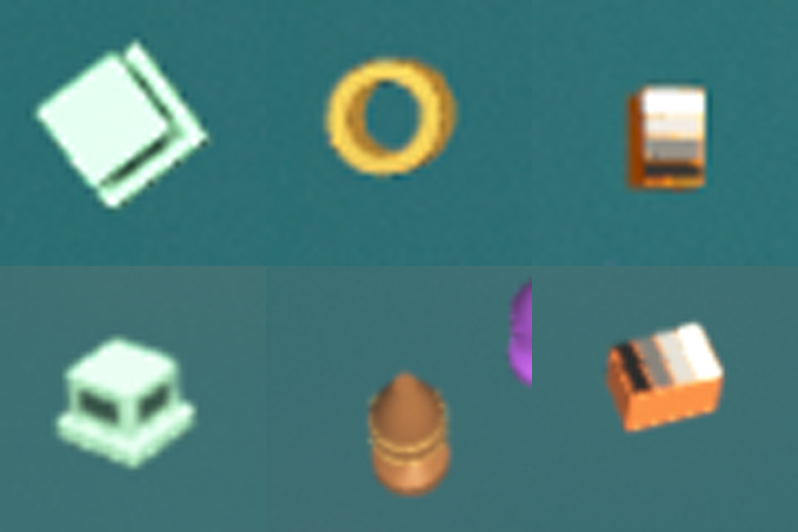

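The brown finial at top (357,245) is the target. The purple one (345,221) and the pink one (377,264) are look-alikes, and the crop confirms the brown body with brass lines. The plinth (133,194), collar (148,247) and block (355,196) have no doubles. Pad distances come out near 160 mm in both views. I'm starting with the plinth at about (.574,.374), faces at 38.8°.

```bash
python3 -m crank '[0.018,0.045,0,0,0,0.017,0, 0.018,0.045,0,0,0,0.017,0, 0.018,0.045,0,0,0,0.017,0, 0.018,0.045,0,0,0,0.017,0, 0.018,0.045,0,0,0,0.017,0, 0.018,0.045,0,0,0,0.017,0, 0.018,0.045,0,0,0,0.017,0, 0.018,0.045,0,0,0,0.017,0, 0.018,0.045,0,0,0,0.017,0, 0.018,0.045,0,0,0,0.017,0]' 40
python3 -m crank '[0.018,0.045,0,0,0,0.017,0, 0.018,0.045,0,0,0,0.017,0, 0.018,0.045,0,0,0,0.017,0, 0.018,0.045,0,0,0,0.017,0, 0.018,0.045,0,0,0,0.017,0, 0.018,0.045,0,0,0,0.017,0, 0.018,0.045,0,0,0,0.017,0, 0.018,0.045,0,0,0,0.017,0, 0.018,0.045,0,0,0,0.017,0, 0.018,0.040,0,0,0,0.017,0]'
```

```text
time: 1.1
tcp_pos: [0.3705, -0.1171, 0.2422]
tool_rot: [3.141, -0.0, 0.493]
contact_force: [1.2, -0.1, -0.0]
opening: 1.005
gripper_force: 0.0
time: 2.1
tcp_pos: [0.5504, 0.3283, 0.2415]
tool_rot: [-3.141, 0.001, 0.664]
contact_force: [0.7, -0.9, 0.9]
opening: 1.0
gripper_force: 0.0
```

```bash
python3 -m crank '[0.012,0.023,-0.04,0,0,0.013,0, 0.012,0.023,-0.04,0,0,0,0, 0,0,-0.04,0,0,0,0, 0,0,-0.03,0,0,0,0, 0,0,0,0,0,0,0]'
python3 - <<'E'
from h import *
a=cv2.resize(grab("top")[160:240,90:180],(400,356),interpolation=cv2.INTER_CUBIC)
b=cv2.resize(grab("side")[70:150,180:270],(400,356),interpolation=cv2.INTER_CUBIC)
cv2.imwrite("pics/p1.png",np.hstack([a,b]))
E
```

```text
time: 2.6
tcp_pos: [0.5701, 0.3699, 0.0847]
tool_rot: [-3.139, 0.012, 0.676]
contact_force: [-0.5, -0.2, -0.8]
opening: 1.003
gripper_force: 0.0
```

View pics/p1.png

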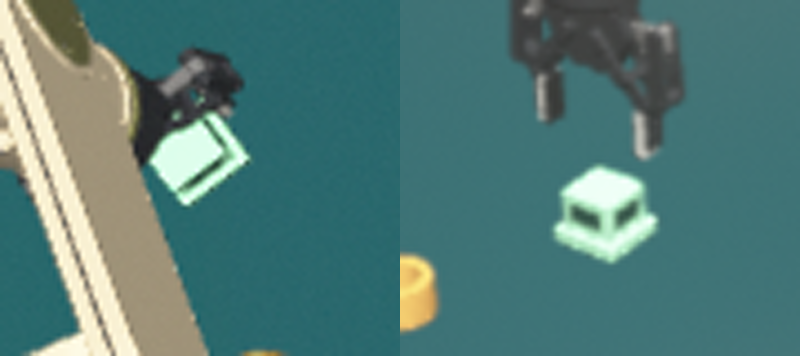

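```bash
python3 -m crank '[0,0,-0.02,0,0,0,0, 0,0,-0.02,0,0,0,0, 0,0,-0.01,0,0,0,0, 0,0,0,0,0,0,0, 0,0,0,0,0,0,0]'
```

```text
time: 3.2
tcp_pos: [0.5753, 0.3724, 0.0443]
tool_rot: [3.141, -0.002, 0.676]
contact_force: [0.0, -1.2, -0.4]
opening: 1.002
gripper_force: 0.0
```

```bash
python3 -m crank '[0,0,-0.014,0,0,0,0, 0,0,0,0,0,0,60, 0,0,0,0,0,0,120, 0,0,0,0,0,0,255, 0,0,0,0,0,0,255, 0,0,0,0,0,0,255, 0,0,0,0,0,0,255]' 30
```

```text
time: 3.9
tcp_pos: [0.5745, 0.3722, 0.0287]
tool_rot: [-3.142, -0.001, 0.676]
contact_force: [-0.6, 0.1, 0.7]
opening: 0.535
gripper_force: 33.5
```

```bash
python3 -m crank '[0,0,0,0,0,0,0, 0,0,0,0,0,0,0, 0,0,0.025,0,0,0,0, 0,0,0.015,0,0,0.142,0, 0,0,0,0,0,0.142,0, 0,0,0,0,0,0.142,0, 0,0,0,0,0,0.142,0, 0,0,0,0,0,0.142,0, 0,0,0,0,0,0.142,0, 0,0,0,0,0,0.142,0]'
python3 -m crank '[0,0,0,0,0,0.142,0, 0,0,0,0,0,0.142,0, 0,0,0,0,0,0.142,0, 0,0,0,0,0,0.142,0, 0,0,-0.02,0,0,0.009,0, 0,0,-0.02,0,0,0,0, 0,0,0,0,0,0,0]'
```

```text
time: 4.9
tcp_pos: [0.5744, 0.3718, 0.0682]
tool_rot: [-3.141, 0.0, 1.676]
contact_force: [-0.1, 0.0, 0.0]
opening: 1.0
gripper_force: 0.0
time: 5.6
tcp_pos: [0.572, 0.3705, 0.0245]
tool_rot: [-3.136, -0.001, 2.247]
contact_force: [0.2, -0.8, -0.6]
opening: 0.996
gripper_force: 0.0
```

```bash
python3 -m crank '[0,0,0.002,0,0,0,0, 0,0,0,0,0,0,80, 0,0,0,0,0,0,150, 0,0,0,0,0,0,255, 0,0,0,0,0,0,255, 0,0,0,0,0,0,255, 0,0,0,0,0,0,255]' 50
python3 -m crank '[0,0,0.02,0,0,0,255, 0,0,0.04,0,0,0,255, 0,0,0.02,0,0,0,255, 0,0,0,0,0,0,255]'
```

```text
time: 6.3
tcp_pos: [0.5754, 0.3726, 0.032]
tool_rot: [3.139, 0.001, 2.247]
contact_force: [1.0, 0.4, 6.5]
opening: 0.526
gripper_force: 53.4
time: 6.7
tcp_pos: [0.5765, 0.3732, 0.1146]
tool_rot: [3.135, 0.001, 2.247]
contact_force: [1.8, 0.2, -3.0]
opening: 0.525
gripper_force: 52.7
```

```bash
python3 -m crank '[0.004,-0.02,0,0,0,0,255, 0.0075,-0.04,0,0,0,0,255, 0.0075,-0.04,0,0,0,0,255, 0.0075,-0.04,0,0,0,0,255, 0.0075,-0.04,0,0,0,0,255, 0.0075,-0.04,0,0,0,0,255, 0.0075,-0.04,0,0,0,0,255, 0.007,-0.04,0,0,0,0,255, 0.003,-0.024,0,0,0,0,255, 0,0,0,0,0,0,255]'
python3 -m crank '[0,0,0,0,0,0,255, 0,0,-0.02,0,0,0,255, 0,0,-0.01,0,0,0,255, 0,0,0,0,0,0,255, 0,0,0,0,0,0,255]'
```

```text
time: 7.7
tcp_pos: [0.6318, 0.0433, 0.1073]
tool_rot: [-3.137, -0.002, 2.242]
contact_force: [-0.9, 0.6, -3.7]
opening: 0.528
gripper_force: 52.5
time: 8.2
tcp_pos: [0.6326, 0.0487, 0.0796]
tool_rot: [-3.14, -0.001, 2.248]
contact_force: [-0.2, 0.9, -2.9]
opening: 0.526
gripper_force: 52.5
```

```bash
python3 - <<'E'
from h import *
a=cv2.resize(grab("top")[140:230,190:300],(400,328),interpolation=cv2.INTER_CUBIC)
b=cv2.resize(grab("side")[130:220,200:310],(400,328),interpolation=cv2.INTER_CUBIC)
cv2.imwrite("pics/p2.png",np.hstack([a,b]))
E
```

```text
(no output)
```

View pics/p2.png

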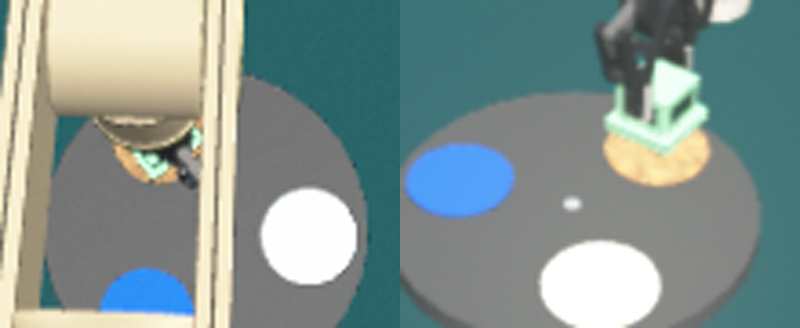

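```bash
python3 -m crank '[0.002,0,-0.015,0,0,0,255, 0,0,-0.005,0,0,0,255, 0,0,0,0,0,0,255, 0,0,-0.002,0,0,0,255, 0,0,0,0,0,0,255]'
```

```text
time: 8.8
tcp_pos: [0.6354, 0.0479, 0.0582]
tool_rot: [-3.142, -0.0, 2.247]
contact_force: [-0.2, 0.1, -4.4]
opening: 0.525
gripper_force: 52.4
```

```bash
python3 -m crank '[-0.0005,0.001,-0.002,0,0,0,255, 0,0,0,0,0,0,255, 0,0,-0.0005,0,0,0,255, 0,0,0,0,0,0,255]'
```

```text
time: 9.2
tcp_pos: [0.635, 0.049, 0.056]
tool_rot: [3.141, 0.0, 2.247]
contact_force: [-1.1, 0.1, -1.5]
opening: 0.529
gripper_force: 52.6
```

```bash
python3 -m crank '[0,0,0,0,0,0,100, 0,0,0,0,0,0,60, 0,0,0,0,0,0,0, 0,0,0,0,0,0,0, 0,0,0.03,0,0,0,0, 0,0,0.04,0,0,0,0, -0.02,-0.02,0.02,0,0,0,0, -0.025,-0.04,0,0,0,-0.1,0, -0.025,-0.04,0,0,0,-0.14,0, -0.025,-0.04,0,0,0,-0.14,0]'
python3 -m crank '[-0.025,-0.04,0,0,0,-0.14,0, -0.025,-0.04,0,0,0,-0.14,0, -0.025,-0.04,0,0,0,-0.14,0, -0.025,-0.04,0,0,0,-0.14,0, -0.014,-0.04,0,0,0,-0.14,0, 0,-0.04,0,0,0,-0.14,0, 0,-0.018,0,0,0,-0.14,0, 0,0,0,0,0,-0.14,0, 0,0,0,0,0,-0.14,0, 0,0,0,0,0,-0.1,0]'
python3 - <<'E'
from h import *
for n in("top","side"):
    f=grab(n); np.save(n+"1.npy",f)
t=np.load("top1.npy");s=np.load("side1.npy")
a=cv2.resize(t[140:240,190:300],(400,364),interpolation=cv2.INTER_CUBIC)
b=cv2.resize(s[130:230,200:310],(400,364),interpolation=cv2.INTER_CUBIC)
cv2.imwrite("pics/p3.png",np.hstack([a,b]))
E
```

```text
time: 10.2
tcp_pos: [0.5391, -0.0921, 0.1463]
tool_rot: [3.141, 0.001, 1.862]
contact_force: [0.3, -0.5, 0.6]
opening: 0.998
gripper_force: 0.0
time: 11.2
tcp_pos: [0.4257, -0.3494, 0.1459]
tool_rot: [3.142, -0.0, 0.501]
contact_force: [0.5, 0.5, 0.0]
opening: 0.997
gripper_force: 0.0
```

View pics/p3.png

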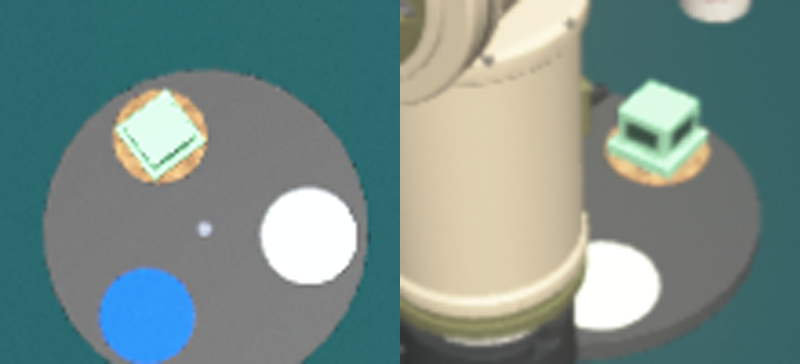

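```bash
python3 -m crank '[0,0,-0.03,0,0,-0.065,0, 0,0,-0.04,0,0,0,0, 0,0,-0.03,0,0,0,0, 0,0,0,0,0,0,0, 0,0,0,0,0,0,0]'
python3 - <<'E'
from h import *
t=np.load("top1.npy")
v=mask(t,(210,155,255,195),(50,20,120),(90,140,255)); 
for z in(.036,.068):
    w=ray("top",v[2],z)[:,:2]; u=w@R.from_euler("z",.676).as_matrix()[:2,:2]
    print(z,u.min(0)*1000,u.max(0)*1000, np.array([.635,.049])@R.from_euler("z",.676).as_matrix()[:2,:2]*1000)
a=cv2.resize(grab("top")[210:290,320:410],(400,356),interpolation=cv2.INTER_CUBIC)
b=cv2.resize(grab("side")[250:350,180:292],(400,356),interpolation=cv2.INTER_CUBIC)
cv2.imwrite("pics/f1.png",np.hstack([a,b]))
E
```

```text
time: 11.8
tcp_pos: [0.4257, -0.3488, 0.046]
tool_rot: [-3.141, 0.0, 0.444]
contact_force: [0.2, -0.7, 0.5]
opening: 0.998
gripper_force: 0.0
0.036 [ 495.9732 -389.8315] [ 556.9833 -330.5524] [ 526.0101 -359.0813]
0.068 [ 492.1451 -387.3656] [ 551.5124 -329.6827] [ 526.0101 -359.0813]
```

View pics/f1.png

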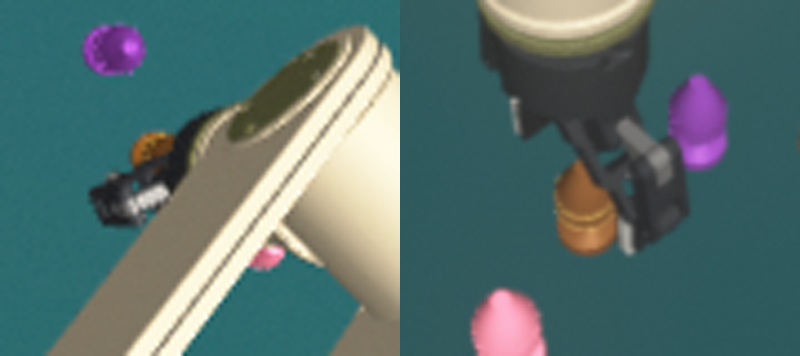

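```bash
python3 -m crank '[0,0,-0.018,0,0,0,0, 0,0,0,0,0,0,80, 0,0,0,0,0,0,140, 0,0,0,0,0,0,255, 0,0,0,0,0,0,255, 0,0,0,0,0,0,255, 0,0,0,0,0,0,255]' 20
```

```text
time: 12.6
tcp_pos: [0.4265, -0.3496, 0.0293]
tool_rot: [3.14, -0.001, 0.442]
contact_force: [-1.1, 1.6, 5.3]
opening: 0.385
gripper_force: 19.5
```

```bash
python3 -m crank '[0,0,0,0,0,0,80, 0,0,0,0,0,0,80, 0,0,0,0,0,0,80, 0,0,0,0,0,0.142,80, 0,0,0,0,0,0.142,80, 0,0,0,0,0,0.142,80, 0,0,0,0,0,0.142,80, 0,0,0,0,0,0.142,80, 0,0,0,0,0,0.142,80, 0,0,0,0,0,0.142,80]'
python3 -m crank '[0,0,0,0,0,0.142,80, 0,0,0,0,0,0.142,80, 0,0,0,0,0,0.142,80, 0,0,0,0,0,0.142,80, 0,0,0,0,0,0,120, 0,0,0,0,0,0,255, 0,0,0,0,0,0,255, 0,0,0,0,0,0,255, 0,0,0,0,0,0,255, 0,0,0,0,0,0,255]'
```

```text
time: 13.6
tcp_pos: [0.4258, -0.3489, 0.0277]
tool_rot: [-3.141, -0.0, 1.442]
contact_force: [0.5, -0.0, 0.5]
opening: 0.683
gripper_force: 0.0
time: 14.6
tcp_pos: [0.4259, -0.3491, 0.0279]
tool_rot: [3.142, 0.0, 2.003]
contact_force: [-0.6, -0.3, 0.8]
opening: 0.39
gripper_force: 20.2
```

```bash
python3 -m crank '[0,0,0,0,0,0,255, 0,0,0.02,0,0,0,255, 0,0,0.04,0,0,0,255, 0,0,0.04,0,0,0,255, 0,0,0.03,0,0,0,255, 0.01,0.02,0,0,0,0,255, 0.02,0.04,0,0,0,0,255, 0.02,0.04,0,0,0,0,255, 0.02,0.04,0,0,0,0,255, 0.02,0.04,0,0,0,0,255]' 40
python3 -m crank '[0.02,0.04,0,0,0,0,255, 0.02,0.04,0,0,0,0,255, 0.02,0.04,0,0,0,0,255, 0.02,0.04,0,0,0,0,255, 0.02,0.04,0,0,0,0,255, 0.019,0.018,0,0,0,0,255, 0,0,0,0,0,0,255, 0,0,0,0,0,0,255, 0,0,-0.03,0,0,0,255, 0,0,0,0,0,0,255]'
```

```text
time: 15.6
tcp_pos: [0.5161, -0.1673, 0.1574]
tool_rot: [-3.141, -0.0, 2.003]
contact_force: [0.7, -0.3, -1.5]
opening: 0.38
gripper_force: 40.1
time: 16.6
tcp_pos: [0.6315, 0.0479, 0.1234]
tool_rot: [-3.135, -0.003, 2.002]
contact_force: [-1.1, 0.1, -2.8]
opening: 0.379
gripper_force: 40.2
```

```bash
python3 -m crank '[0,0,-0.01,0,0,0,255, 0,0,0,0,0,0,255, 0,0,0,0,0,0,255]'
python3 - <<'E'
from h import *
b=cv2.resize(grab("side")[110:200,220:320],(500,450),interpolation=cv2.INTER_CUBIC)
cv2.imwrite("pics/f2.png",b)
E
```

```text
time: 16.9
tcp_pos: [0.635, 0.0486, 0.1184]
tool_rot: [3.141, 0.0, 2.003]
contact_force: [0.4, -0.7, -1.2]
opening: 0.379
gripper_force: 40.2
```

View pics/f2.png

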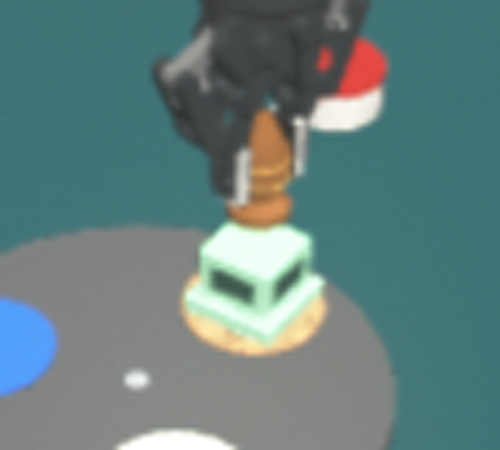

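```bash
python3 -m crank '[0,0.0004,-0.015,0,0,0,255, 0,0,-0.005,0,0,0,255, 0,0,0,0,0,0,255, 0,0,-0.001,0,0,0,255, 0,0,0,0,0,0,255, 0,0,0,0,0,0,255]'
```

```text
time: 17.55
tcp_pos: [0.6348, 0.0494, 0.0967]
tool_rot: [-3.141, -0.0, 2.004]
contact_force: [-0.3, -0.0, -1.6]
opening: 0.382
gripper_force: 40.3
```

```bash
python3 -m crank '[0,0,-0.001,0,0,0,255, 0,0,0,0,0,0,255, 0,0,0,0,0,0,255]'
```

```text
time: 17.85
tcp_pos: [0.6351, 0.0494, 0.096]
tool_rot: [3.141, 0.0, 2.004]
contact_force: [1.3, -0.7, -0.0]
opening: 0.38
gripper_force: 40.4
```

```bash
python3 -m crank '[0,0,0,0,0,0,135, 0,0,0,0,0,0,110, 0,0,0,0,0,0,60, 0,0,0,0,0,0,60, 0,0,0.02,0,0,0,60, 0,0,0.035,0,0,0,0, 0,0,0.04,0,0,0,0, 0,0,0.03,0,0,0,0, -0.02,0.02,0,0,0,0,0, -0.03,0.034,0,0,0,0,0]'
python3 -m crank '[-0.03,0.034,0,0,0,0,0, -0.03,0.034,0,0,0,0,0, -0.03,0.034,0,0,0,0,0, -0.03,0.034,0,0,0,0,0, -0.03,0.034,0,0,0,0,0, -0.032,0.037,0,0,0,0,0, 0,0,-0.04,0,0,0,0, 0,0,-0.04,0,0,0,0, 0,0,-0.04,0,0,0,0, 0,0,0,0,0,0,0]'
python3 - <<'E'
from h import *
a=cv2.resize(grab("top")[140:240,90:300],(798,380),interpolation=cv2.INTER_CUBIC)
b=cv2.resize(grab("side")[90:200,140:310],(340,220),interpolation=cv2.INTER_CUBIC)
a=np.vstack([a,np.zeros((220,798,3),np.uint8)]); a[380:,:340]=b
cv2.imwrite("pics/c1.png",a)
E
```

```text
time: 18.85
tcp_pos: [0.5862, 0.1023, 0.2227]
tool_rot: [3.138, 0.002, 2.001]
contact_force: [-0.0, 1.8, -0.3]
opening: 0.997
gripper_force: 0.0
time: 19.85
tcp_pos: [0.3986, 0.308, 0.0949]
tool_rot: [-3.131, 0.001, 2.004]
contact_force: [-1.1, -0.8, -0.3]
opening: 1.004
gripper_force: 0.0
```

View pics/c1.png

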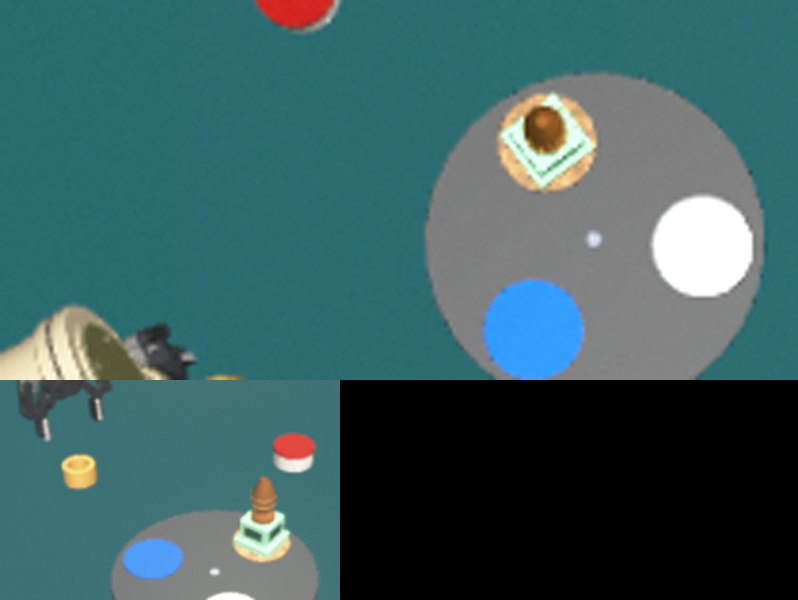

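The finial is upright and centred on the plinth. Next is the collar.

```bash
python3 -m crank '[0,0,-0.03,0,0,0,0, 0,0,-0.03,0,0,0,0, 0,0,0,0,0,0,0, 0,0,0,0,0,0,0, 0,0,0,0,0,0,0]' 20
```

```text
time: 20.45
tcp_pos: [0.4049, 0.3116, 0.0439]
tool_rot: [3.137, -0.001, 2.004]
contact_force: [0.0, -0.3, -0.6]
opening: 0.991
gripper_force: 0.0
```

```bash
python3 -m crank '[0,0,-0.025,0,0,0,0, 0,0,0,0,0,0,60, 0,0,0,0,0,0,255, 0,0,0,0,0,0,255, 0,0,0,0,0,0,255, 0,0,0,0,0,0,255]'
python3 -m crank '[0,0,0,0,0,0,0, 0,0,0,0,0,0,0, 0,0,0,0,0,-0.142,0, 0,0,0,0,0,-0.142,0, 0,0,0,0,0,-0.142,0, 0,0,0,0,0,-0.142,0, 0,0,0,0,0,-0.142,0, 0,0,0,0,0,-0.142,0, 0,0,0,0,0,-0.142,0, 0,0,0,0,0,-0.142,0]'
python3 -m crank '[0,0,0,0,0,-0.142,0, 0,0,0,0,0,-0.142,0, 0,0,0,0,0,-0.142,0, 0,0,0,0,0,0,60, 0,0,0,0,0,0,255, 0,0,0,0,0,0,255, 0,0,0,0,0,0,255, 0,0,0,0,0,0,255, 0,0,0,0,0,0,255]'
```

```text
time: 21.05
tcp_pos: [0.4039, 0.311, 0.0175]
tool_rot: [3.139, -0.0, 2.004]
contact_force: [-0.8, -1.2, 6.9]
opening: 0.637
gripper_force: 22.1
time: 22.05
tcp_pos: [0.4028, 0.3103, 0.0158]
tool_rot: [-3.142, 0.0, 0.862]
contact_force: [-0.2, 0.0, -0.1]
opening: 1.001
gripper_force: 0.0
time: 22.95
tcp_pos: [0.403, 0.3106, 0.016]
tool_rot: [-3.141, -0.0, 0.443]
contact_force: [-2.3, 1.0, 3.5]
opening: 0.614
gripper_force: 21.8
```

```bash
python3 -m crank '[0,0,0,0,0,0,255, 0,0,0.02,0,0,0,255, 0,0,0.04,0,0,0,255, 0,0,0.02,0,0,0,255, 0.007,-0.02,0,0,0,0,255, 0.0147,-0.0396,0,0,0,0,255, 0.0147,-0.0396,0,0,0,0,255, 0.0147,-0.0396,0,0,0,0,255, 0.0147,-0.0396,0,0,0,0,255, 0.0147,-0.0396,0,0,0,0,255]' 50
python3 -m crank '[0.0147,-0.0396,0,0,0,0,255, 0.0147,-0.0396,0,0,0,0,255, 0.0147,-0.0396,0,0,0,0,255, 0.0147,-0.0396,0,0,0,0,255, 0.0077,-0.0196,0,0,0,0,255, 0,0,0,0,0,0,255, 0,0,-0.03,0,0,0,255, 0,0,0,0,0,0,255, 0,0,0,0,0,0,255]'
```

```text
time: 23.95
tcp_pos: [0.483, 0.0905, 0.0951]
tool_rot: [-3.141, 0.001, 0.442]
contact_force: [0.4, 0.3, -2.1]
opening: 0.602
gripper_force: 53.4
time: 24.85
tcp_pos: [0.5482, -0.0846, 0.0646]
tool_rot: [-3.139, 0.003, 0.443]
contact_force: [0.3, 0.0, -1.6]
opening: 0.605
gripper_force: 53.3
```

```bash
python3 -m crank '[0,0,-0.015,0,0,0,255, 0,0,-0.006,0,0,0,255, 0,0,0,0,0,0,255, 0,0,-0.001,0,0,0,255, 0,0,0,0,0,0,255, 0,0,0,0,0,0,255]'
```

```text
time: 25.45
tcp_pos: [0.5502, -0.0857, 0.0443]
tool_rot: [3.141, -0.001, 0.442]
contact_force: [-1.0, -0.6, -2.2]
opening: 0.604
gripper_force: 53.4
```

```bash
python3 -m crank '[-0.0005,0,-0.002,0,0,0,255, 0,0,0,0,0,0,255, 0,0,-0.001,0,0,0,255, 0,0,0,0,0,0,255, 0,0,0,0,0,0,255]'
```

```text
time: 25.95
tcp_pos: [0.5493, -0.0856, 0.0408]
tool_rot: [-3.142, 0.0, 0.442]
contact_force: [0.8, 0.1, -3.0]
opening: 0.604
gripper_force: 53.4
```

```bash
python3 -m crank '[0,0,-0.001,0,0,0,255, 0,0,0,0,0,0,255, 0,0,0,0,0,0,255]'
```

```text
time: 26.25
tcp_pos: [0.5495, -0.0856, 0.0402]
tool_rot: [3.141, -0.0, 0.442]
contact_force: [-2.3, -0.1, 4.3]
opening: 0.604
gripper_force: 54.0
```

```bash
python3 -m crank '[0,0,0,0,0,0,75, 0,0,0,0,0,0,0, 0,0,0,0,0,0,0, 0,0,0.02,0,0,0,0, 0,0,0.04,0,0,0,0, 0,0,0.03,0,0,0,0, 0.0055,-0.04,0,0,0,-0.14,0, 0.0055,-0.04,0,0,0,-0.14,0, 0.0055,-0.04,0,0,0,-0.14,0, 0.0055,-0.04,0,0,0,0,0]'
python3 -m crank '[0.0055,-0.04,0,0,0,0,0, 0.005,-0.04,0,0,0,0,0, 0.003,-0.02,0,0,0,0,0, 0,0,-0.03,0,0,0,0, 0,0,-0.03,0,0,0,0, 0,0,0,0,0,0,0, 0,0,0,0,0,0,0]'
python3 - <<'E'
from h import *
f=grab("top");np.save("top2.npy",f); g=grab("side")
a=cv2.resize(f[140:240,190:390],(798,399),interpolation=cv2.INTER_CUBIC)
b=cv2.resize(g[100:330,180:360],(156,200),interpolation=cv2.INTER_CUBIC)
b=cv2.resize(g[230:320,250:360],(244,200),interpolation=cv2.INTER_CUBIC)
c=cv2.resize(g[120:240,180:330],(250,200),interpolation=cv2.INTER_CUBIC)
a=np.vstack([a,np.zeros((200,798,3),np.uint8)]); a[399:,:244]=b; a[399:,250:500]=c
cv2.imwrite("pics/b1.png",a)
E
```

```text
time: 27.25
tcp_pos: [0.5715, -0.2471, 0.1299]
tool_rot: [3.141, -0.0, 0.017]
contact_force: [-0.3, 0.6, 0.5]
opening: 0.999
gripper_force: 0.0
time: 27.95
tcp_pos: [0.5842, -0.3451, 0.0692]
tool_rot: [-3.14, 0.002, 0.022]
contact_force: [1.1, 0.2, 0.3]
opening: 1.002
gripper_force: 0.0
```

View pics/b1.png

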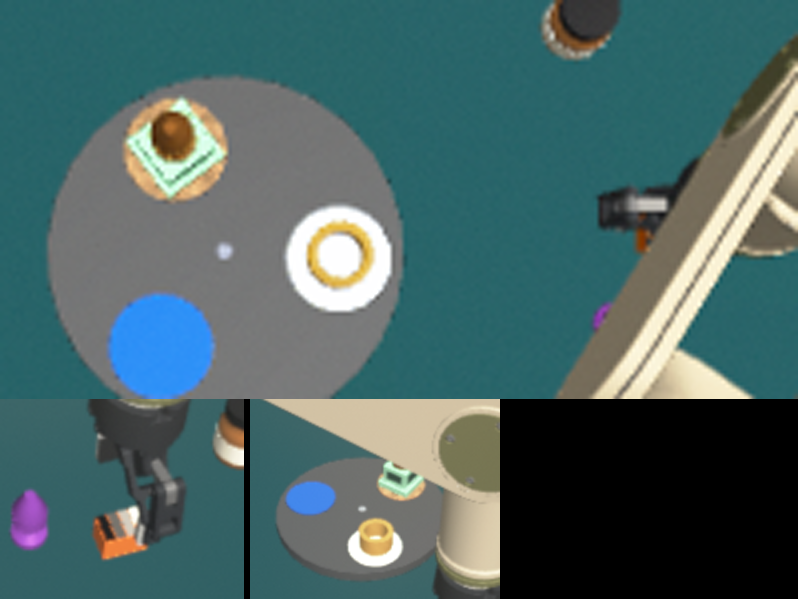

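```bash
python3 - <<'E'
from h import *
c=viewer.camera_model("side"); f=192/np.tan(np.radians(c["fovy"]/2))
for P in([.585,-.346,.03],[.608,-.361,.03],[.562,-.361,.03],[.5842,-.3905,.067],[.5842,-.3905,.09]):
    q=R.from_euler("xyz",c["attitude"]).as_matrix().T@(np.array(P)-c["eye"]); u=q[:2]/q[2]*f+[c["cx"],c["cy"]]
    print(P,u,"crop",(u-[250,230])*[2.22,2.22]+[0,399])
s=np.load("side0.npy"); v=mask(s,(285,270,325,308),(3,150,120),(14,255,255)); print(v[0],v[1])
m=mask(s,(285,270,325,308),(0,0,0),(180,255,255))
E
```

```text
[0.585, -0.346, 0.03] [304.1339 286.5775] crop [120.1771 524.6019]
[0.608, -0.361, 0.03] [317.0155 289.9801] crop [148.7743 532.1559]
[0.562, -0.361, 0.03] [296.4215 295.2229] crop [103.0558 543.7949]
[0.5842, -0.3905, 0.067] [313.8267 295.0556] crop [141.6952 543.4234]
[0.5842, -0.3905, 0.09] [315.135  288.5157] crop [144.5998 528.9048]
[302.8754 294.4595] 176.875
```

```bash
python3 -m crank '[0,0,-0.03,0,0,0,0, 0,0,-0.02,0,0,0,0, 0,0,-0.003,0,0,0,0, 0,0,0,0,0,0,80, 0,0,0,0,0,0,150, 0,0,0,0,0,0,255, 0,0,0,0,0,0,255, 0,0,0,0,0,0,255, 0,0,0,0,0,0,255]' 20
python3 -m crank '[0,0,0,0,0,0,0, 0,0,0,0,0,0,0, 0,0,0.03,0,0,0,0, 0,0,0.01,0,0,0.142,0, 0,0,0,0,0,0.142,0, 0,0,0,0,0,0.142,0, 0,0,0,0,0,0.142,0, 0,0,0,0,0,0.142,0, 0,0,0,0,0,0.142,0, 0,0,0,0,0,0.142,0]'
python3 -m crank '[0,0,0,0,0,0.142,0, 0,0,0,0,0,0.142,0, 0,0,0,0,0,0.142,0, 0,0,0,0,0,0.142,0, 0,0,-0.02,0,0,0.009,0, 0,0,-0.02,0,0,0,0, 0,0,0,0,0,0,0, 0,0,0,0,0,0,0]'
```

```text
time: 28.95
tcp_pos: [0.5858, -0.3463, 0.0185]
tool_rot: [3.14, -0.002, 0.022]
contact_force: [-0.2, -0.2, 6.3]
opening: 0.349
gripper_force: 20.7
time: 29.95
tcp_pos: [0.5846, -0.3454, 0.0563]
tool_rot: [-3.141, -0.0, 1.022]
contact_force: [0.4, -0.1, 0.6]
opening: 0.998
gripper_force: 0.0
time: 30.75
tcp_pos: [0.5843, -0.3452, 0.0162]
tool_rot: [-3.14, -0.001, 1.593]
contact_force: [0.3, -0.2, 0.5]
opening: 1.002
gripper_force: 0.0
```

```bash
python3 -m crank '[0,0,0,0,0,0,80, 0,0,0,0,0,0,150, 0,0,0,0,0,0,255, 0,0,0,0,0,0,255, 0,0,0,0,0,0,255, 0,0,0,0,0,0,255, 0,0,0.02,0,0,0,255, 0,0,0.04,0,0,0,255, 0,0,0.04,0,0,0,255]' 25
python3 -m crank '[0.0008,0.02,0,0,0,0,255, 0.0008,0.04,0,0,0,-0.118,255, 0.0008,0.04,0,0,0,-0.118,255, 0.0008,0.04,0,0,0,-0.118,255, 0.0008,0.04,0,0,0,-0.118,255, 0.0008,0.04,0,0,0,-0.116,255, 0.0008,0.04,0,0,0,0,255, 0.001,0.04,0,0,0,0,255, 0.001,0.027,0,0,0,0,255, 0,0,0,0,0,0,255]'
python3 -m crank '[0,0,-0.03,0,0,0,255, 0,0,-0.03,0,0,0,255, 0,0,0,0,0,0,255, 0,0,0,0,0,0,255]'
```

```text
time: 31.65
tcp_pos: [0.5837, -0.3448, 0.1163]
tool_rot: [-3.139, -0.002, 1.593]
contact_force: [1.4, -0.6, 0.3]
opening: 0.53
gripper_force: 26.4
time: 32.65
tcp_pos: [0.5921, -0.0149, 0.1166]
tool_rot: [-3.141, -0.001, 1.009]
contact_force: [0.0, 0.0, -0.9]
opening: 0.533
gripper_force: 26.4
time: 33.05
tcp_pos: [0.5917, -0.0191, 0.0565]
tool_rot: [-3.14, 0.001, 1.004]
contact_force: [0.5, -0.0, 0.2]
opening: 0.532
gripper_force: 26.3
```

```bash
python3 -m crank '[0,0,-0.012,0,0,0,255, 0,0,-0.006,0,0,0,255, 0,0,0,0,0,0,255, 0,0,0,0,0,0,255, 0,0,0,0,0,0,255]'
```

```text
time: 33.55
tcp_pos: [0.5927, -0.0186, 0.0393]
tool_rot: [3.141, -0.0, 1.005]
contact_force: [-0.2, 0.6, -1.0]
opening: 0.535
gripper_force: 26.4
```

```bash
python3 -m crank '[0,0,-0.001,0,0,0,255, 0,0,0,0,0,0,255, 0,0,0,0,0,0,255]'; python3 -m crank '[0,0,-0.001,0,0,0,255, 0,0,0,0,0,0,255, 0,0,0,0,0,0,255]'
```

```text
time: 33.85
tcp_pos: [0.5928, -0.0186, 0.0382]
tool_rot: [3.141, -0.0, 1.005]
contact_force: [0.9, 1.2, 1.1]
opening: 0.528
gripper_force: 26.5
time: 34.15
tcp_pos: [0.5929, -0.0186, 0.0382]
tool_rot: [3.141, -0.0, 1.005]
contact_force: [-4.5, 0.7, 10.5]
opening: 0.531
gripper_force: 27.7
```

```bash
python3 -m crank '[0,0,0.001,0,0,0,255, 0,0,0,0,0,0,110, 0,0,0,0,0,0,70, 0,0,0,0,0,0,60, 0,0,0,0,0,0,60, 0,0,0.02,0,0,0,60, 0,0,0.04,0,0,0,60, 0,0,0.04,0,0,0,60, 0,0,0.04,0,0,0,60, 0,0,0.03,0,0,0,60]'
python3 -m crank '[-0.02,-0.03,0,0,0,0,60, -0.02,-0.04,0,0,0,0,60, -0.02,-0.04,0,0,0,0,60, -0.02,-0.04,0,0,0,0,60, -0.02,-0.04,0,0,0,0,60, -0.02,-0.04,0,0,0,0,60, -0.02,-0.04,0,0,0,0,60, -0.02,-0.04,0,0,0,0,60, 0,0,0,0,0,0,60]'
python3 - <<'E'
from h import *
f=grab("top");g=grab("side")
cv2.imwrite("pics/z1.png",np.hstack([cv2.resize(f[145:255,190:300],(400,400),interpolation=cv2.INTER_CUBIC),cv2.resize(g[120:240,190:310],(400,400),interpolation=cv2.INTER_CUBIC)]))
for n,r,lo,hi,z in[("block top",(225,175,270,220),(0,0,150),(180,60,255),.05),("orange",(240,185,275,220),(3,130,100),(16,255,255),.05),("collar",(255,185,292,225),(15,90,60),(35,255,255),.056)]:
    v=mask(f,r,lo,hi)
    if v: w=(ray("top",v[2],z)[:,:2]*1000).astype(np.float32);print(n,v[0],v[1],ray("top",v[0],z)[0],cv2.minAreaRect(w))
E
```

```text
time: 35.15
tcp_pos: [0.5931, -0.0187, 0.2109]
tool_rot: [3.139, -0.001, 1.005]
contact_force: [-0.4, -0.4, 0.9]
opening: 0.767
gripper_force: 0.0
time: 36.05
tcp_pos: [0.4298, -0.333, 0.2078]
tool_rot: [3.141, 0.002, 1.0]
contact_force: [0.8, 1.2, 0.1]
opening: 0.763
gripper_force: 0.0
block top [234.6234 180.9261] 144.125 [0.6189 0.0438 0.05  ] ((629.6699829101562, 45.13603973388672), (51.863677978515625, 58.97733688354492), 38.26782989501953)
orange [252.0017 194.3848] 22.75 [ 0.5774 -0.0125  0.05  ] ((583.8262329101562, -14.74522590637207), (30.65884780883789, 30.041027069091797), 55.64717483520508)
collar [274.726  203.3205] 203.59375 [ 0.5505 -0.0845  0.056 ] ((550.996826171875, -84.33196258544922), (50.388267517089844, 51.27642059326172), 46.32501220703125)
```

View pics/z1.png

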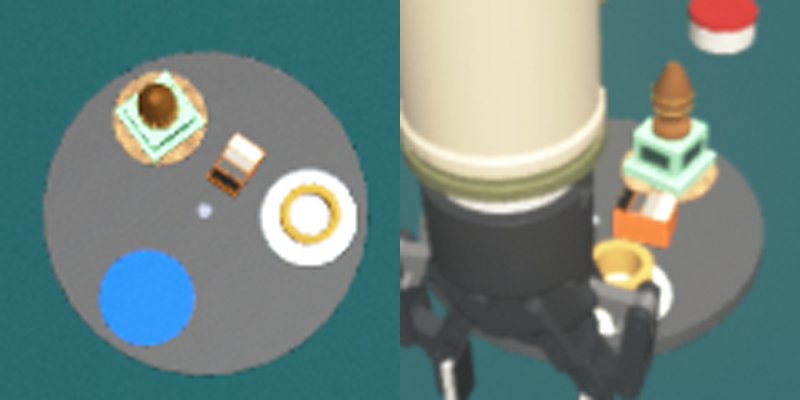

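The layout shows the plinth with the finial on the cork pad, the collar on the white pad, the block midway with stripes up, and the blue pad empty. The arm is clear, so I'm handing in.

```bash
python3 -c "
from bench import robot
print(robot.sign_off())"
```

```text
the job is handed in; nothing more can be done
None
```

The job is handed in at about 36 s, no verdict was shown, and the last pictures show the plinth with the finial upright on the cork pad, the collar flat on the white pad, the block stripes up about midway between them (read by eye, to about 3 mm), and the blue pad empty; I never touched the wax jar, tin or look-alikes.

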